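Put the saw-blade tubes away in reverse order

TASK

Move the four saw-blade tubes from the wooden rack into the grey storage rack, one to each bay, in reverse order: the tube that starts nearest the orange post of the wooden rack goes in the bay farthest from the orange post of the grey rack, the next one in the next bay, and so on until the tube that starts farthest from its post stands nearest the other. Keep every tube upright all the time, and leave them all standing on the floors of their bays.

Things in the scene. Friction and masses are not known exactly. Their poses are not given: they have to be found in the camera images.
- red_tube: Loose closed round tube of saw blades, white with a red cap (the top 40 mm) and a red band; diameter 30 mm, height 100 mm, 50 to 100 g, rigid. Origin: centre of its underside, z up along its axis. At the start it stands upright in the red tray on the wooden rack.
- yellow_tube: Loose closed round tube of saw blades, white with a yellow cap (the top 40 mm) and a yellow band; diameter 30 mm, height 100 mm, 50 to 100 g, rigid. Origin: centre of its underside, z up along its axis. At the start it stands upright in the yellow tray on the wooden rack.
- green_tube: Loose closed round tube of saw blades, white with a green cap (the top 40 mm) and a green band; diameter 30 mm, height 100 mm, 50 to 100 g, rigid. Origin: centre of its underside, z up along its axis. At the start it stands upright in the green tray on the wooden rack.
- blue_tube: Loose closed round tube of saw blades, white with a blue cap (the top 40 mm) and a blue band; diameter 30 mm, height 100 mm, 50 to 100 g, rigid. Origin: centre of its underside, z up along its axis. At the start it stands upright in the blue tray on the wooden rack.
- red_tray: Fixed shallow square red tray, 46 x 46 mm, rim 8 mm high and 4 mm wide, floor 4 mm thick; it stays on top of the wooden rack and shows where the red tube stood at the start. Origin: centre of its underside; axes parallel to those of the wooden rack.
- yellow_tray: Fixed shallow square yellow tray, 46 x 46 mm, rim 8 mm high and 4 mm wide, floor 4 mm thick; it stays on top of the wooden rack and shows where the yellow tube stood at the start. Origin: centre of its underside; axes parallel to those of the wooden rack.
- green_tray: Fixed shallow square green tray, 46 x 46 mm, rim 8 mm high and 4 mm wide, floor 4 mm thick; it stays on top of the wooden rack and shows where the green tube stood at the start. Origin: centre of its underside; axes parallel to those of the wooden rack.
- blue_tray: Fixed shallow square blue tray, 46 x 46 mm, rim 8 mm high and 4 mm wide, floor 4 mm thick; it stays on top of the wooden rack and shows where the blue tube stood at the start. Origin: centre of its underside; axes parallel to those of the wooden rack.
- wooden_rack: Fixed pale wooden board, 76 (x) x 290 (y) x 20 (z) mm, lying on the table left or right of the grey rack, turned up to 0.35 rad. Carries the row of coloured trays at x = 0, y = +87, +29, -29, -87 mm (colour order varies). Orange post (14 mm thick, 30 mm high) on top at y = +133 mm. Origin: centre of underside, z up.
- grey_rack: Fixed grey plastic rack on the table, 70 (x) x 290 (y) x 35 (z) mm, turned up to 0.35 rad. Row of four empty square bays open at the top, 46 x 46 mm inside, pale floors 10 mm above its underside, walls 12 mm thick rising 25 mm above the floors; centres at x = 0, y = +87, +29, -29, -87 mm. Orange post (14 mm thick, 30 mm high) on top at y = +133 mm. Origin: centre of underside, z up.
There are look-alikes about, which are no part of the job. What is shaped like the blue_tube but black or pink is not meant. What is shaped like the red_tube but pink is not meant.

How it is judged:
By the outcome, as a careful person would: the job done as asked, in the order asked, and still so for the second after the job is handed in, with the robot touching nothing.
It also fails if it takes over 123 s, if anything falls off the work surface, if the arm or the gripper's body presses on something with over 40 N, if the wrist force passes 120 N, or if a joint passes its speed limit or range.

ROBOT

A 6-joint arm with a two-finger parallel gripper is mounted at the origin on the work surface. World frame = base frame: x ahead of the robot, y to its left, z up, the work surface at z = 0. Lengths are in m, angles in degrees, forces in N, time in s.
With the tool pointing down it reaches from about 0.4 to 0.825 m from the base axis. Payload 7 kg.
Tool frame: the origin (TCP) lies midway between the tips of the shut fingers; the grasp point (between the pads) lies ctrl.tcp_to_grasp behind it (ctrl.tcp_to_grasp is the distance from the TCP to the grasp point, in m); y points along the fingers, z is the direction in which the jaws open and shut, and the axes are right-handed (so a half turn about y gives the same grasp; the last joint's range is limited). The gripper opens to 88 mm and grips with 3 to 60 N. Pads are 19 mm wide; open, the fingers measure 130 mm over their backs; the gripper's body (78 mm by 193 mm) begins 47 mm behind the grasp point.
Start: joints at [93.169, 20.546, 0.682, 0, -70.136, -16.507], TCP at [0.156, 0.657, 0.227] pointing down, gripper open.
Joint ranges: [-176.03, 176.03], [-82.01, 121.73], [-58.28, 71.71], [-173.87, 95.51], [-174.79, -0.11], [-173.66, 173.66]. Speed limits (degrees/s): [136.94, 136.94, 172.46, 180, 180, 180].

INTERFACE

Orientations are given as [roll, pitch, yaw] about the fixed x, y, z axes, in that order (R = Rz(yaw) Ry(pitch) Rx(roll)).
In Python, from plant import ctrl, snapshot, silhouettes gives the robot as it stands.
- The arm moves only by the shell command python3 -m pendant 'ROWS'. ROWS is JSON, a list that holds one entry, the list of rows, each a list of 7 numbers: the shift along the tool's x, y, z in cm, then the turn, a rotation vector about the tool's x, y, z in degrees, then the opening, from 0 (shut) to 1 (fully open). In form: [[[x, y, z, rx, ry, rz, hand], ...]]. A call has 1 to 12 rows; each row shifts and turns the commanded pose from where the row before left it, along the tool's axes as they then stand; what a row does not reach is not made up. A row lasts 1/12 s, in which the tool goes at most 41.7 mm and 7.16 degrees, less where a joint would pass 70% of its speed; a pose out of reach is approached as far as the arm can. A call with a gripper value outside its range is refused whole. The fingers move at their own pace and stop on an object; the grip force is fixed at half the most. Time passes only in rows, so rows that do not move let the fingers close. It gives the time, the measured TCP pose, the force and the opening at its end, in the units of the state.
- ctrl.get_obs(): the state, without advancing time (a new reading comes with each control period).
- snapshot(name): name is "scene" or "top" or "wrist"; returns a dict with "image" (400x640x3 uint8, red, green, blue), "camera_matrix" (3x3 intrinsics, pixels), "eye" and "orientation" of the camera in the world; the wrist camera has in their place "mount" (4x4, takes a point from camera to tool coordinates, whose origin is the TCP and whose axes are the tool frame's). Camera axes: x right, y down, z forward; pixel columns grow to the right and rows downward; lengths in m; the calibration is good to about 2 mm. A picture is of the moment at which its call begins: read the wrist's pose just before it. There is no depth.
- ctrl.close_job(): hands the job in, once; it reports no verdict.
Trained networks look in a picture, given as the dict that the camera call returned (one of the last four; its "shot" number tells which), for a name from the list of things; names that differ only in an ending like _2 or _b are one class to them, and where a whole thing is asked for, a point or a joint stands for the part that bears it (a point fixed in the world has none). Each returns a list of dicts, best first, with "confidence" (0 to 1); they miss things now and then, are a little off and sometimes report something else, mostly with a low value. They report only what shows in the picture. A call takes as long as a camera call. They do not tell look-alikes from the thing itself.
- silhouettes(picture, thing): "mask" (400x640 bool, what is visible of it) and "bbox" ([left, top, width, height] in pixels, round what is visible of it).
The state is a dict: "clock": time; "joint_pos": joint angles; "qvel": joint speeds; "tau": joint torques, N m; "tool_pos": TCP position; "orientation": TCP orientation; "force": force on the tool from outside, world axes, zero at the start; "moment": the same for the moment, N m; "opening": finger opening in m.
Only numpy, scipy, OpenCV 4.12 (cv2) and the standard library are available. Lean on these libraries where they do the work, as an engineer would, in place of code of your own. Each camera call takes 0.05 s, during which the arm holds its last target.

## Working session

There is one attempt and no reset: what is moved stays moved. The work goes in short steps, Python scripts to look and compute and a shell command to move; the robot and the scene stay as the last step left them, time stands still between calls to the robot, and variables do not carry over. Pictures are saved under pics/ and viewed, and the job is handed in when it is done.

```bash
ls; mkdir -p pics
python3 - <<'E'
from plant import ctrl, snapshot, silhouettes
import cv2
print(ctrl.get_obs(), ctrl.tcp_to_grasp)
for n in ["scene","top","wrist"]:
    s=snapshot(n); cv2.imwrite(f"pics/{n}0.png",s["image"][:,:,::-1])
    print(n,{k:v for k,v in s.items() if k!="image"})
E
```

```text
pics
{'clock': 0.0, 'joint_pos': array([ 9.31681346e+01,  2.05898493e+01,  6.33614852e-01, -1.89011267e-02,
       -7.01374157e+01, -1.65058983e+01]), 'qvel': array([ 0.09939358, -0.01845729, -0.06720005, -0.01774897, -0.03638943,
       -0.11178927]), 'tau': array([ 2.11029233e-03, -5.82720172e+01,  2.93057656e+01,  6.99679077e+00,
        7.02322679e-03, -1.52330790e-04]), 'tool_pos': array([0.15564957, 0.65629637, 0.22564323]), 'orientation': array([-8.99051605e+01,  9.57355352e-03,  1.66655808e+02]), 'force': array([-0.91254082,  0.02136814, -0.3888141 ]), 'moment': array([-0.00023932,  0.00629895,  0.02168426]), 'opening': 0.08749604945432739} 0.0188
scene {'camera_matrix': array([[480.59894216,   0.        , 322.74241322],
       [  0.        , 480.59894216, 202.34790884],
       [  0.        ,   0.        ,   1.        ]]), 'eye': array([0.92012772, 0.30595337, 0.8616023 ]), 'orientation': array([-147.95586782,   -0.2404957 ,  125.66183054]), 'shot': 1}
top {'camera_matrix': array([[364.85907511,   0.        , 319.86832145],
       [  0.        , 364.85907511, 203.32685545],
       [  0.        ,   0.        ,   1.        ]]), 'eye': array([ 0.41844711, -0.00115355,  0.76687661]), 'orientation': array([-1.72244005e+02, -8.75823073e-02, -9.00219606e+01]), 'shot': 2}
wrist {'camera_matrix': array([[286.21741284,   0.        , 317.5419474 ],
       [  0.        , 286.21741284, 201.28878862],
       [  0.        ,   0.        ,   1.        ]]), 'mount': array([[ 2.70916610e-04,  9.60078424e-01,  2.79730847e-01,
        -7.60459338e-02],
       [-1.53164312e-04, -2.79730814e-01,  9.60078459e-01,
        -1.58537930e-01],
       [ 9.99999952e-01, -3.02945984e-04,  7.12660279e-05,
         4.52642474e-04],
       [ 0.00000000e+00,  0.00000000e+00,  0.00000000e+00,
         1.00000000e+00]]), 'shot': 3}
```

View pics/scene0.png

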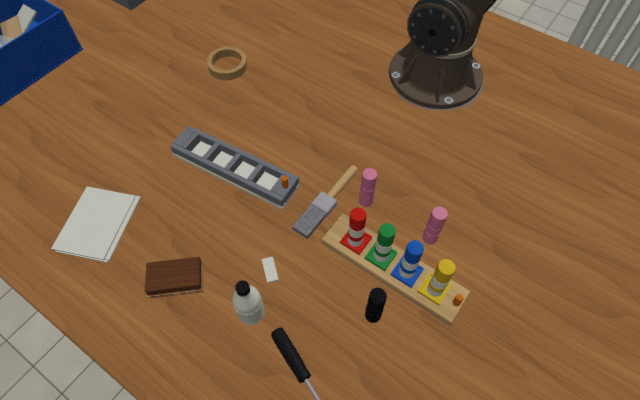

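View pics/top0.png

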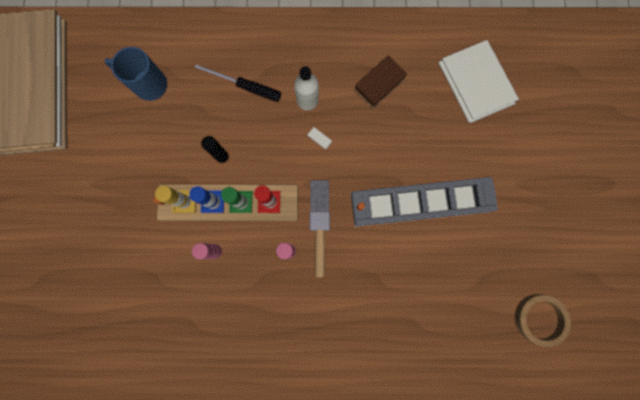

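View pics/wrist0.png

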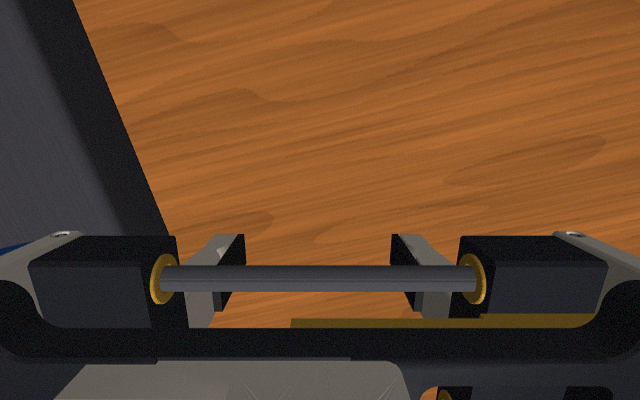

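Scene view: wooden rack with red (357,230), green (384,245), blue (411,262) and yellow (441,280), and its post at (458,300) next to yellow. The grey rack's post is at (285,182), with bays up to the far one at (201,150). Look-alikes are pink (368,187), pink (435,225) and black (375,305), all off the rack. I'll take only the four standing in the trays.

Mapping: yellow goes in the bay farthest from the grey post, then blue, green, and red nearest the post.

```bash
cat > h.py <<'E'
import numpy as np, cv2
from scipy.spatial.transform import Rotation as Rn
def pose(s):
    return Rn.from_euler('xyz',s["orientation"],degrees=True).as_matrix(), np.array(s["eye"])
def proj(P,s):
    R,e=pose(s); c=(np.atleast_2d(P)-e)@R; u=c@s["camera_matrix"].T
    return u[:,:2]/u[:,2:]
def ray(px,s,z):
    R,e=pose(s); d=R@np.linalg.inv(s["camera_matrix"])@[px[0],px[1],1]
    return e+d*(z-e[2])/d[2]
a=np.linspace(0,2*np.pi,32,endpoint=False)
def cyl(x,y,z,r=.015,h=.1):
    c=np.c_[x+r*np.cos(a),y+r*np.sin(a)]
    return np.vstack([np.c_[c,0*a+z],np.c_[c,0*a+z+h]])
def box(x,y,yaw,lx,ly,z0,z1,cx=0,cy=0):
    c=np.array([[i,j] for i in(-lx/2,lx/2) for j in(-ly/2,ly/2)])+[cx,cy]
    R=np.array([[np.cos(yaw),-np.sin(yaw)],[np.sin(yaw),np.cos(yaw)]])
    c=c@R.T+[x,y]
    return np.vstack([np.c_[c,[z0]*4],np.c_[c,[z1]*4]])
S=4
def fill(hulls,s):
    m=np.zeros((400*S,640*S),np.uint8)
    for P in hulls:
        p=(proj(P,s)+.5)*S-.5
        cv2.fillConvexPoly(m,cv2.convexHull(np.round(p*16).astype(np.int32)),255,shift=4)
    return cv2.resize(m,(640,400),interpolation=cv2.INTER_AREA)/255.
E
python3 - <<'E'
from plant import ctrl, snapshot, silhouettes
import numpy as np,cv2,pickle
from h import *
out={}
for n in ["top","scene"]:
    s=snapshot(n); d={}
    for t in ["red_tube","yellow_tube","green_tube","blue_tube","grey_rack","wooden_rack","red_tray","yellow_tray","green_tray","blue_tray"]:
        r=silhouettes(s,t); d[t]=r
        for q in r: print(n,t,round(q["confidence"],2),q["bbox"],int(q["mask"].sum()), s["image"][q["mask"]].mean(0).round())
    out[n]=(s,d)
pickle.dump(out,open("seg.pkl","wb"))
E
```

```text
top red_tube 0.66 [255.8, 186.7, 18.4, 25.2] 339 [135.  50.  46.]
top red_tube 0.65 [276.6, 242.9, 21.1, 16.5] 264 [155.  91. 107.]
top yellow_tube 0.92 [152.4, 189.4, 35.3, 17.9] 479 [130. 110.  60.]
top green_tube 0.63 [220.6, 186.2, 28.0, 26.8] 395 [54. 92. 60.]
top blue_tube 0.92 [189.2, 185.7, 29.3, 22.5] 437 [ 52.  69. 111.]
top blue_tube 0.92 [201.2, 134.6, 26.3, 26.4] 459 [25. 19. 16.]
top blue_tube 0.7 [191.3, 240.9, 31.9, 19.2] 427 [129.  75.  88.]
top grey_rack 0.79 [350.3, 176.1, 147.6, 48.3] 4989 [118. 117. 116.]
top grey_rack 0.72 [256.5, 190.2, 25.9, 25.0] 265 [146.  50.  43.]
top wooden_rack 0.79 [153.1, 182.2, 145.5, 35.9] 2612 [144. 115.  83.]
top red_tray 0.74 [257.8, 190.9, 24.4, 18.9] 191 [149.  44.  39.]
top red_tray 0.2 [228.8, 190.2, 23.2, 21.1] 221 [53. 98. 56.]
top yellow_tray 0.76 [168.9, 193.1, 26.0, 19.6] 226 [158. 130.  65.]
top yellow_tray 0.64 [256.2, 189.1, 27.4, 21.5] 237 [147.  47.  40.]
top green_tray 0.68 [230.1, 190.4, 21.0, 22.3] 204 [50. 98. 55.]
top green_tray 0.62 [350.4, 177.5, 145.5, 49.0] 5181 [118. 116. 114.]
top blue_tray 0.65 [196.1, 192.6, 28.3, 19.5] 213 [ 52.  71. 126.]
scene red_tube 0.86 [347.1, 208.3, 19.1, 38.0] 586 [127.  54.  48.]
scene red_tube 0.75 [359.6, 171.4, 17.1, 35.4] 547 [129.  76.  90.]
scene yellow_tube 0.6 [425.8, 259.7, 31.3, 36.5] 664 [139. 122.  54.]
scene green_tube 0.55 [373.4, 227.9, 21.0, 36.1] 583 [58. 99. 63.]
scene blue_tube 0.66 [398.6, 239.0, 23.7, 39.5] 610 [ 53.  78. 118.]
scene blue_tube 0.66 [422.1, 207.4, 25.1, 34.6] 591 [132.  79.  93.]
scene wooden_rack 0.67 [324.9, 213.7, 145.5, 110.7] 3247 [154. 127.  86.]
scene red_tray 0.57 [339.8, 231.4, 31.7, 25.2] 246 [156.  38.  29.]
scene yellow_tray 0.56 [417.8, 272.2, 33.3, 31.2] 406 [169. 144.  50.]
scene green_tray 0.56 [366.7, 244.6, 30.0, 26.9] 315 [ 51. 113.  59.]
scene blue_tray 0.71 [390.0, 260.7, 30.4, 26.5] 284 [ 39.  79. 145.]
```

```bash
cat > fit.py <<'E'
import pickle
from h import *
from scipy.optimize import minimize
out=pickle.load(open("seg.pkl","rb"))
def fit(f,p0,views,masks,sc):
    def cost(q):
        p=p0+q*sc
        return sum(np.abs(fill(f(p),out[v][0])-masks[v]).sum() for v in views)
    r=minimize(cost,np.zeros(len(p0)),method="Nelder-Mead",options=dict(initial_simplex=np.vstack([np.zeros(len(p0)),np.eye(len(p0))*1.0]),xatol=.02,fatol=.2,maxiter=300))
    return p0+r.x*sc,r.fun
tubes=["yellow_tube","blue_tube","green_tube","red_tube"]
for t in tubes:
    for v in ["top","scene"],["top"],["scene"]:
        m={w:out[w][1][t][0]["mask"].astype(float) for w in v}
        s=out[v[0]][0]; ys,xs=np.nonzero(m[v[0]]); p0=ray([xs.mean(),ys.mean()],s,.074)[:2]
        p,c=fit(lambda p:[cyl(p[0],p[1],.024)],p0,v,m,np.array([.01,.01]))
        print(t,v,p.round(4),round(c,1))
m=out["top"][1]["grey_rack"][0]["mask"].astype(float)
s=out["top"][0]
c=ray([424,202],s,.02)[:2]; pst=ray([361,206],s,.05)[:2]; d=pst-c; yaw=np.arctan2(-d[0],d[1])
g=lambda p:[box(p[0],p[1],p[2],.07,.29,0,.035),box(p[0],p[1],p[2],.014,.014,.035,.065,0,.133)]
p,cc=fit(g,np.array([*c,yaw]),["top"],{"top":m},np.array([.01,.01,.05]))
print("grey",p.round(4),cc)
mw={v:np.clip(sum(out[v][1][t][0]["mask"].astype(float) for t in tubes+["wooden_rack"]+[x.replace("tube","tray") for x in tubes]),0,1) for v in("top","scene")}
for v in ["top","scene"],["top"],["scene"]:
    c=ray([227,203],s,.01)[:2]
    # orange post: scene
    pst=ray([458,300],out["scene"][0],.035)[:2]; d=pst-c; yaw=np.arctan2(-d[0],d[1])
    w=lambda p:[box(p[0],p[1],p[2],.076,.29,0,.02),box(p[0],p[1],p[2],.014,.014,.02,.05,0,.133)]+[cyl(*(p[:2]+k*np.array([-np.sin(p[2]),np.cos(p[2])])),.024) for k in(.087,.029,-.029,-.087)]
    p2,c2=fit(w,np.array([*c,yaw]),v,mw,np.array([.01,.01,.05]))
    print("wood",v,p2.round(4),c2,[ (p2[:2]+k*np.array([-np.sin(p2[2]),np.cos(p2[2])])).round(4) for k in(.087,.029,-.029,-.087)])
for nme in("scene","top"):
    im=out[nme][0]["image"][:,:,::-1].copy(); im=cv2.resize(im,None,fx=3,fy=3,interpolation=cv2.INTER_CUBIC)
    for (q,b) in ((p,g),(p2,w)):
        for P in b(q):
            h=cv2.convexHull(np.round(((proj(P,out[nme][0])+.5)*3-.5)*16).astype(np.int32))
            cv2.polylines(im,[h],True,(255,255,0),1,shift=4)
    for k in (.087,.029,-.029,-.087):
        ctr=p[:2]+k*np.array([-np.sin(p[2]),np.cos(p[2])])
        P=box(*ctr,p[2],.046,.046,.035,.035)
        h=cv2.convexHull(np.round(((proj(P,out[nme][0])+.5)*3-.5)*16).astype(np.int32))
        cv2.polylines(im,[h],True,(0,255,0),1,shift=4); print(k,ctr.round(4))
    cr= im[330:990,480:1440] if nme=="scene" else im[480:720,420:1520]
    cv2.imwrite(f"pics/fit_{nme}.png",cv2.resize(cr,(800,int(cr.shape[0]*800/cr.shape[1])),interpolation=cv2.INTER_AREA))
E
python3 fit.py
```

```text
yellow_tube ['top', 'scene'] [0.5248 0.2811] 119.3
yellow_tube ['top'] [0.5233 0.2781] 73.9
yellow_tube ['scene'] [0.5255 0.2812] 34.9
blue_tube ['top', 'scene'] [0.5242 0.2203] 111.9
blue_tube ['top'] [0.5226 0.217 ] 51.6
blue_tube ['scene'] [0.5249 0.2205] 46.2
green_tube ['top', 'scene'] [0.5229 0.1622] 95.5
green_tube ['top'] [0.522  0.1613] 36.3
green_tube ['scene'] [0.524  0.1625] 51.9
red_tube ['top', 'scene'] [0.526 0.104] 83.3
red_tube ['top'] [0.5249 0.1026] 36.8
red_tube ['scene'] [0.5275 0.1048] 34.2
grey [ 0.5239 -0.2131  0.1048] 182.8392156862745
wood ['top', 'scene'] [ 0.5238  0.1913 -0.0039] 854.2549019607843 [array([0.5241, 0.2783]), array([0.5239, 0.2203]), array([0.5237, 0.1623]), array([0.5235, 0.1043])]
wood ['top'] [0.5243 0.1903 0.0043] 359.33333333333337 [array([0.5239, 0.2773]), array([0.5241, 0.2193]), array([0.5244, 0.1613]), array([0.5246, 0.1033])]
wood ['scene'] [ 5.246e-01  1.922e-01 -5.000e-04] 450.0039215686274 [array([0.5247, 0.2792]), array([0.5247, 0.2212]), array([0.5246, 0.1632]), array([0.5246, 0.1052])]
0.087 [ 0.5148 -0.1266]
0.029 [ 0.5208 -0.1842]
-0.029 [ 0.5269 -0.2419]
-0.087 [ 0.533  -0.2996]
0.087 [ 0.5148 -0.1266]
0.029 [ 0.5208 -0.1842]
-0.029 [ 0.5269 -0.2419]
-0.087 [ 0.533  -0.2996]
```

View pics/fit_scene.png

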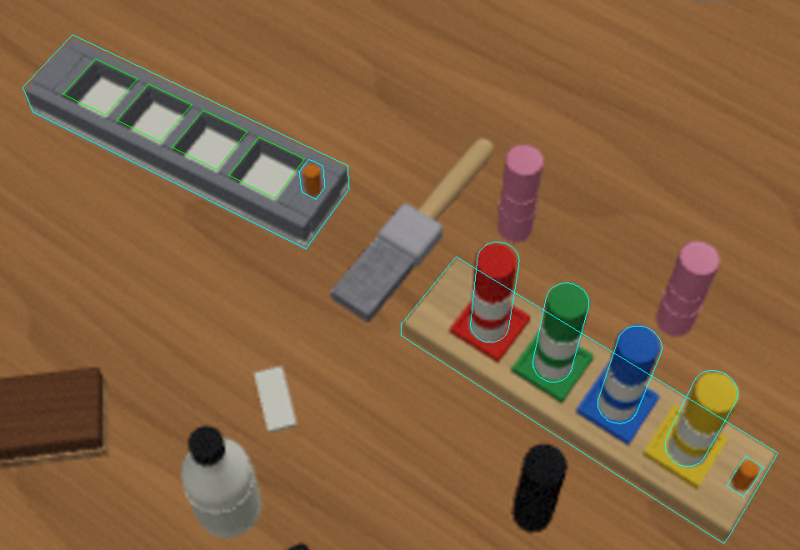

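View pics/fit_top.png

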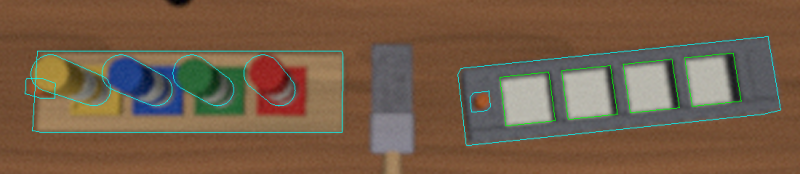

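Both fits agree to about 2 mm, and the mapping is confirmed. Turn so that the jaws open across the rows (yaw 166.7 → 90).

```bash
python3 -m pendant '[[[0,0,0,0,6.97,0,1],[0,0,0,0,6.97,0,1],[0,0,0,0,6.97,0,1],[0,0,0,0,6.97,0,1],[0,0,0,0,6.97,0,1],[0,0,0,0,6.97,0,1],[0,0,0,0,6.97,0,1],[0,0,0,0,6.97,0,1],[0,0,0,0,6.97,0,1],[0,0,0,0,6.97,0,1],[0,0,0,0,6.97,0,1],[0,0,0,0,0,0,1]]]'; python3 -c "
from plant import ctrl;print(ctrl.get_obs()['joint_pos'])"
```

```text
clock: 2.25
tool_pos: [0.1557, 0.6568, 0.2266]
orientation: [-90.0, 0.0, 89.7]
force: [0.3, -0.8, 0.3]
opening: 0.0878
[ 9.31676948e+01  2.05464775e+01  6.82058066e-01 -2.90374030e-03
 -7.01356469e+01 -9.35010057e+01]
```

```bash
python3 -m pendant '[[[-1.2,0,-1.2,0,0,0,1],[-2.4,0,-2.4,0,0,0,1],[-2.4,0,-2.4,0,0,0,1],[-2.4,0,-2.4,0,0,0,1],[-2.4,0,-2.4,0,0,0,1],[-2.4,0,-2.4,0,0,0,1],[-2.4,0,-2.4,0,0,0,1],[-2.4,0,-2.4,0,0,0,1],[-2.4,0,-2.4,0,0,0,1],[-2.4,0,-2.4,0,0,0,1],[-2.4,0,-2.4,0,0,0,1],[-2.4,0,-2.4,0,0,0,1]]]'
python3 -m pendant '[[[-2.4,0,-2.4,0,0,0,1],[-2.4,0,-2.4,0,0,0,1],[-2.4,0,-2.0,0,0,0,1],[-1.5,0,-1.3,0,0,0,1],[-1.2,0,-1.0,0,0,0,1],[0,0,0,0,0,0,1],[0,0,0,0,0,0,1]]]'
python3 - <<'E'
from plant import ctrl, snapshot
import cv2
o=ctrl.get_obs(); print(o['tool_pos'],o['orientation'],o['joint_pos'])
s=snapshot("wrist"); cv2.imwrite("pics/w1.png",s["image"][:,:,::-1])
E
```

```text
clock: 3.25
tool_pos: [0.4327, 0.3789, 0.2269]
orientation: [-90.0, -0.0, 90.3]
force: [0.3, 0.8, 0.3]
opening: 0.0878
clock: 3.83
tool_pos: [0.523, 0.2806, 0.2265]
orientation: [-90.0, -0.0, 90.1]
force: [-0.0, 0.0, 0.3]
opening: 0.0875
[0.52304106 0.2806365  0.22653895] [-8.99961498e+01 -4.77879912e-04  9.00697192e+01] [ 4.70657637e+01  1.29431963e+01 -9.97378681e+00 -3.41080034e-03
 -6.70852935e+01 -4.69947164e+01]
```

View pics/w1.png

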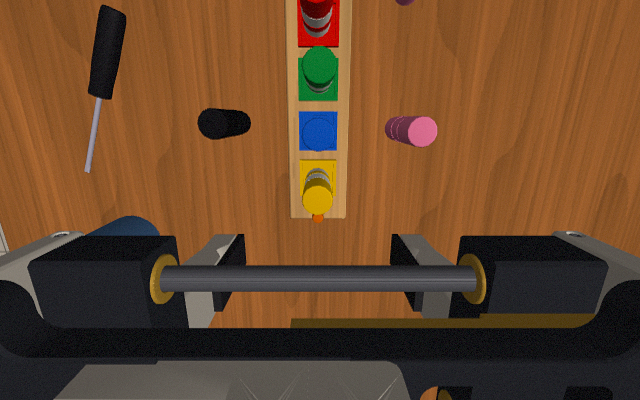

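Wrist view: red (318,18), green (320,65), blue (319,130) and yellow (317,197) in line with the jaw centre at column 317. Look-alikes are black (222,123) and pink (415,130), off the rack. The caps match the descriptions. Check the positions in this view.

```bash
cat >> h.py <<'E'
def wristcam(s,o):
    T=np.eye(4);T[:3,:3]=Rn.from_euler('xyz',o["orientation"],degrees=True).as_matrix();T[:3,3]=o["tool_pos"]
    C=T@s["mount"]; s=dict(s); s["eye"]=C[:3,3]; s["orientation"]=Rn.from_matrix(C[:3,:3]).as_euler('xyz',degrees=True); return s
E
python3 - <<'E'
from plant import ctrl, snapshot, silhouettes
from h import *
from scipy.optimize import minimize
o=ctrl.get_obs(); s0=snapshot("wrist"); s=wristcam(s0,o)
for t,p in dict(yellow_tube=(.5248,.281),blue_tube=(.5242,.2203),green_tube=(.5229,.1622)).items():
    r=silhouettes(s0,t)
    for q in r:
        m=q["mask"].astype(float)
        b=minimize(lambda x:np.abs(fill([cyl(p[0]+x[0]/100,p[1]+x[1]/100,.024)],s)-m).sum(),[0,0],method="Nelder-Mead",options=dict(initial_simplex=[[0,0],[.5,0],[0,.5]],xatol=.01))
        print(t,q["confidence"],q["bbox"],np.array(p)+b.x/100,b.fun)
E
```

```text
yellow_tube 0.93 [300.7, 168.6, 31.3, 45.1] [0.52400289 0.27918757] 59.09411764705882
blue_tube 0.97 [299.4, 116.2, 38.0, 35.5] [0.52288466 0.21858819] 34.713725490196076
blue_tube 0.71 [196.8, 105.4, 52.8, 32.2] [0.52388513 0.22098392] 2269.0549019607843
blue_tube 0.56 [381.9, 116.3, 53.3, 31.0] [0.52388613 0.220984  ] 2150.0549019607843
blue_tube 0.55 [300.2, 106.8, 39.8, 43.0] [0.52221362 0.20670924] 885.5725490196078
green_tube 0.83 [301.9, 43.7, 34.5, 51.2] [0.5224073  0.16234173] 55.14509803921569
```

```bash
python3 -m pendant '[[[-0.06,1,-0.13,0,0,0,1],[0,2,0,0,0,0,1],[0,2,0,0,0,0,1],[0,2,0,0,0,0,1],[0,2,0,0,0,0,1],[0,2,0,0,0,0,1],[0,1.6,0,0,0,0,1],[0,1.2,0,0,0,0,1],[0,1,0,0,0,0,1],[0,0.8,0,0,0,0,1],[0,0,0,0,0,0,1],[0,0,0,0,0,0,1]]]'
python3 -m pendant '[[[0,0,0,0,0,0,0],[0,0,0,0,0,0,0],[0,0,0,0,0,0,0],[0,0,0,0,0,0,0],[0,0,0,0,0,0,0],[0,0,0,0,0,0,0],[0,0,0,0,0,0,0],[0,0,0,0,0,0,0]]]'
python3 - <<'E'
from plant import ctrl, snapshot
import cv2
for n in ("wrist","scene"):
    s=snapshot(n); cv2.imwrite(f"pics/{n}2.png",s["image"][:,:,::-1])
E
```

```text
clock: 5.08
tool_pos: [0.5239, 0.2812, 0.0704]
orientation: [-90.0, 0.0, 90.0]
force: [-0.6, -0.4, -0.4]
opening: 0.0874
clock: 5.75
tool_pos: [0.524, 0.2811, 0.0706]
orientation: [-90.0, -0.0, 90.0]
force: [-0.7, -0.0, 0.2]
opening: 0.0398
```

View pics/wrist2.png

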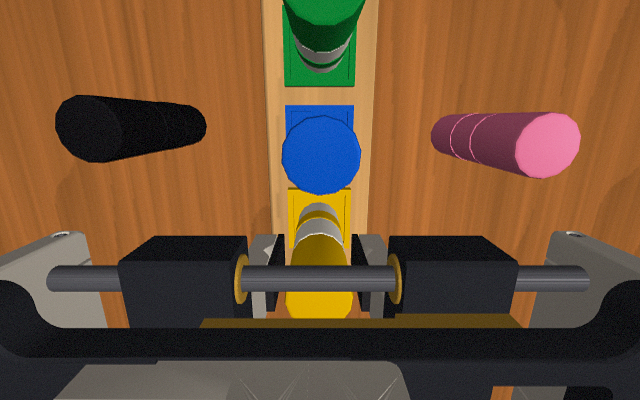

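View pics/scene2.png

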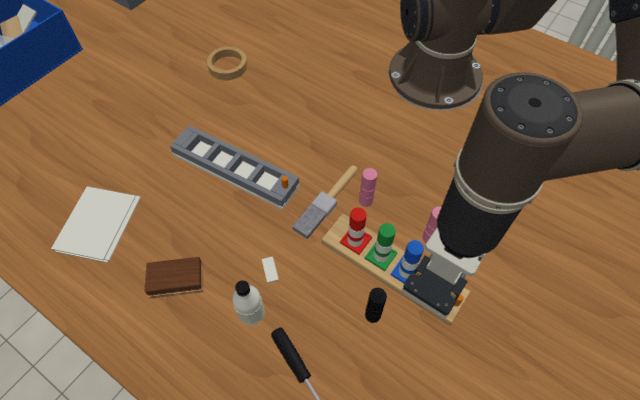

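The fingers straddle the yellow tube and are still closing. Let them finish, then lift.

```bash
python3 -m pendant '[[[0,0,0,0,0,0,0],[0,0,0,0,0,0,0],[0,0,0,0,0,0,0],[0,0,0,0,0,0,0],[0,0,0,0,0,0,0],[0,0,0,0,0,0,0]]]'
python3 -m pendant '[[[0,-0.5,0,0,0,0,0],[0,-0.8,0,0,0,0,0],[0,-1.2,0,0,0,0,0],[0,-1.8,0,0,0,0,0],[0,-2,0,0,0,0,0],[0,-2,0,0,0,0,0],[0,-2,0,0,0,0,0],[0,-2,0,0,0,0,0],[0,-1.6,0,0,0,0,0],[0,-1.2,0,0,0,0,0],[0,-0.6,0,0,0,0,0],[0,0,0,0,0,0,0]]]'
python3 - <<'E'
from plant import ctrl, snapshot
import cv2
for n in ("wrist","scene"):
    s=snapshot(n); cv2.imwrite(f"pics/{n}3.png",s["image"][:,:,::-1])
print(ctrl.get_obs()["tool_pos"])
E
```

```text
clock: 6.35
tool_pos: [0.524, 0.2811, 0.0705]
orientation: [-90.0, 0.0, 90.0]
force: [-0.2, -0.3, -0.7]
opening: 0.0299
clock: 7.35
tool_pos: [0.5245, 0.2815, 0.2297]
orientation: [-90.1, -0.1, 90.0]
force: [0.2, 0.4, -1.0]
opening: 0.0295
[0.52367064 0.28098462 0.22730129]
```

View pics/wrist3.png

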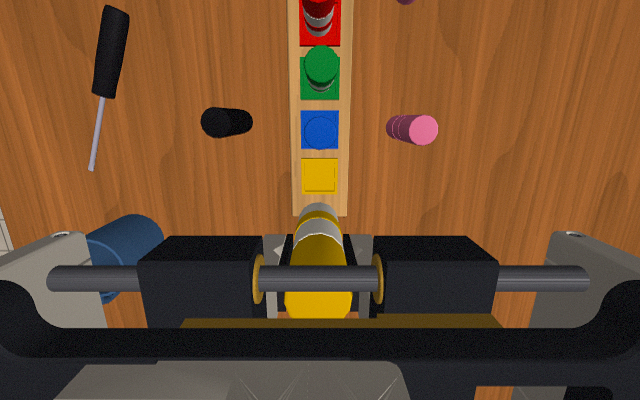

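View pics/scene3.png

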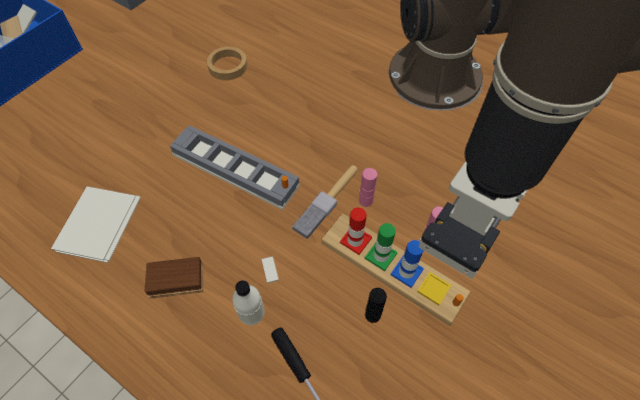

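Yellow is held upright at column 318 and its tray is empty. Carry it to the far bay.

```bash
python3 -m pendant '[[[-1,0,-0.1,0,0,0,0],[-2,0,-0.1,0,0,0,0],[-3,0,-0.1,0,0,0,0],[-3,0,-0.1,0,0,0,0],[-3,0,-0.1,0,0,0,0],[-3,0,-0.1,0,0,0,0],[-3,0,-0.1,0,0,0,0],[-3,0,-0.1,0,0,0,0],[-3,0,-0.1,0,0,0,0],[-3,0,0,0,0,0,0],[-3,0,0,0,0,0,0],[-3,0,0,0,0,0,0]]]'
python3 -m pendant '[[[-3,0,0,0,0,0,0],[-3,0,0,0,0,0,0],[-3,0,0,0,0,0,0],[-3,0,0,0,0,0,0],[-3,0,0,0,0,0,0],[-3,0,0,0,0,0,0],[-3,0,0,0,0,0,0],[-2,0,0,0,0,0,0],[-1.2,0,0,0,-2,0,0],[-0.8,0,0,0,-4,0,0],[0,0,0,0,0,0,0],[0,0,0,0,0,0,0]]]'
python3 - <<'E'
from plant import ctrl, snapshot
import cv2
for n in ("wrist","top"):
    s=snapshot(n); cv2.imwrite(f"pics/{n}4.png",s["image"][:,:,::-1])
print(ctrl.get_obs()["tool_pos"],ctrl.get_obs()["orientation"],ctrl.get_obs()["joint_pos"])
E
```

```text
clock: 8.45
tool_pos: [0.5319, -0.0508, 0.2266]
orientation: [-89.9, 0.0, 90.0]
force: [0.2, 1.1, 0.2]
opening: 0.0292
clock: 9.45
tool_pos: [0.5323, -0.2992, 0.2264]
orientation: [-89.9, -0.0, 95.8]
force: [0.8, 0.1, -0.9]
opening: 0.0295
[ 0.53274134 -0.29846346  0.22701872] [-8.99465158e+01 -2.79076842e-02  9.58873724e+01] [-1.09606683e+01  1.45635202e+01 -7.74414505e+00 -1.21097778e-02
 -6.77516123e+01  1.68526445e+01]
```

View pics/wrist4.png

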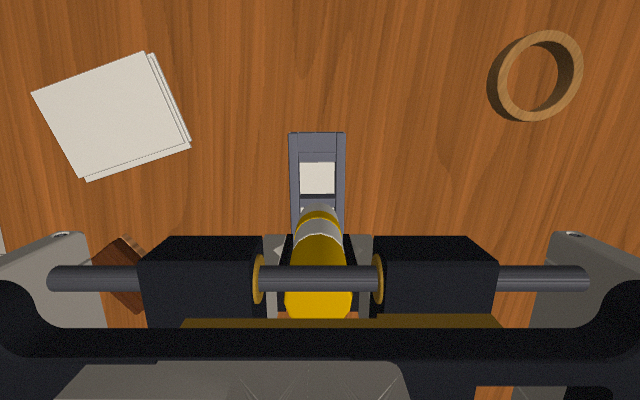

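```bash
cat > ov.py <<'E'
import sys
from plant import ctrl, snapshot
from h import *
o=ctrl.get_obs(); s0=snapshot("wrist"); s=wristcam(s0,o)
im=s0["image"][:,:,::-1].copy()
p=(.5239,-.2131,.1048)
def dr(P,c):
    h=cv2.convexHull(np.round(proj(P,s)*16).astype(np.int32)); cv2.polylines(im,[h],True,c,1,shift=4)
for k in (-.087,-.029,.029,.087):
    c=(p[0]-k*np.sin(p[2]),p[1]+k*np.cos(p[2])); dr(box(*c,p[2],.046,.046,.035,.035),(0,255,0))
dr(box(*p,.07,.29,.035,.035),(255,255,0))
cv2.imwrite(sys.argv[1],im)
E
python3 ov.py pics/ov1.png
```

```text
(no output)
```

View pics/ov1.png

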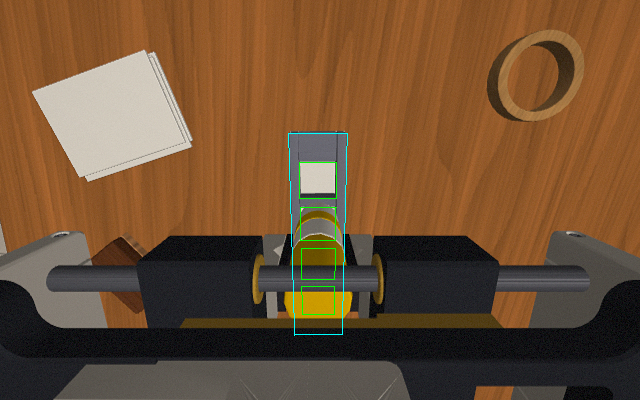

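```bash
python3 -m pendant '[[[0,1,0,0,0,0,0],[0,2,0,0,0,0,0],[0,2.5,0,0,0,0,0],[0,2.5,0,0,0,0,0],[0,2.5,0,0,0,0,0],[0,2.5,0,0,0,0,0],[0,1.5,0,0,0,0,0],[0,1,0,0,0,0,0],[0,0.8,0,0,0,0,0],[0,0.4,0,0,0,0,0],[0,0.2,0,0,0,0,0],[0,0,0,0,0,0,0]]]'
python3 -m pendant '[[[0,0.1,0,0,0,0,0],[0,0.1,0,0,0,0,0],[0,0,0,0,0,0,0]]]'
```

```text
clock: 10.6
tool_pos: [0.5335, -0.2989, 0.0589]
orientation: [-90.0, 0.0, 96.0]
force: [-0.2, 0.6, -0.6]
opening: 0.0292
clock: 10.85
tool_pos: [0.5334, -0.299, 0.0571]
orientation: [-90.1, 0.0, 96.0]
force: [-0.3, -0.5, -0.9]
opening: 0.0296
```

```bash
python3 -m pendant '[[[0,0.05,0,0,0,0,0],[0,0.05,0,0,0,0,0],[0,0,0,0,0,0,0]]]'
python3 -m pendant '[[[0,0,0,0,0,0,1],[0,0,0,0,0,0,1],[0,0,0,0,0,0,1],[0,0,0,0,0,0,1],[0,0,0,0,0,0,1],[0,0,0,0,0,0,1],[0,-1,0,0,0,0,1],[0,-1.5,0,0,0,0,1],[0,-2.5,0,0,0,0,1],[0,-3,0,0,0,0,1],[0,-3,0,0,0,0,1],[0,-3,0,0,0,0,1]]]'
python3 -m pendant '[[[0,-2,0,0,0,0,1],[0,-1,0,0,0,0,1],[0,0,0,0,0,0,1]]]'
python3 ov.py pics/ov2.png
```

```text
clock: 11.1
tool_pos: [0.5335, -0.2991, 0.0565]
orientation: [-90.0, 0.0, 96.0]
force: [-0.8, 0.3, 4.8]
opening: 0.0293
clock: 12.1
tool_pos: [0.5329, -0.2989, 0.1978]
orientation: [-90.0, 0.0, 96.0]
force: [0.5, 0.0, 1.2]
opening: 0.0873
clock: 12.35
tool_pos: [0.5343, -0.2994, 0.229]
orientation: [-90.3, 0.1, 96.0]
force: [0.3, 0.2, -0.6]
opening: 0.0879
```

View pics/ov2.png

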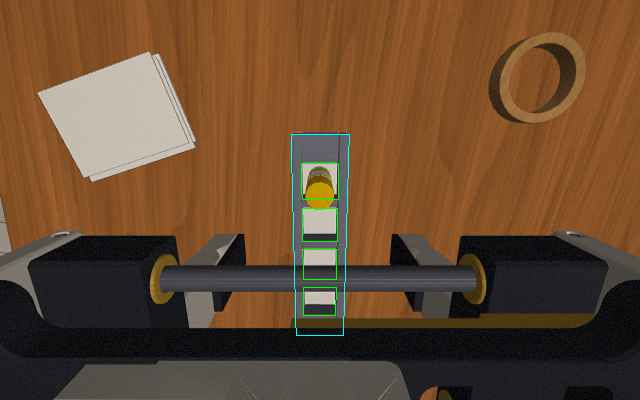

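Yellow stands upright in the far bay, at (320,190) inside the green outline. Back for blue.

```bash
python3 -m pendant '[[[0,0,0,0,3,0,1],[0,0,0,0,3,0,1],[1,0,0.1,0,0,0,1],[2,0,0.1,0,0,0,1],[3,0,0.1,0,0,0,1],[3,0,0.1,0,0,0,1],[3,0,0.1,0,0,0,1],[3,0,0.1,0,0,0,1],[3,0,0.1,0,0,0,1],[3,0,0.1,0,0,0,1],[3,0,0.1,0,0,0,1],[3,0,0.1,0,0,0,1]]]'
python3 -m pendant '[[[3,0,0,0,0,0,1],[3,0,0,0,0,0,1],[3,0,0,0,0,0,1],[3,0,0,0,0,0,1],[3,0,0,0,0,0,1],[3,0,0,0,0,0,1],[3,0,0,0,0,0,1],[2,0,0,0,0,0,1],[1.2,0,0,0,0,0,1],[0.65,0,0,0,0,0,1],[0,0,0,0,0,0,1],[0,0,0,0,0,0,1]]]'
cat > wf.py <<'E'
import sys
from plant import ctrl, snapshot, silhouettes
from h import *
from scipy.optimize import minimize
o=ctrl.get_obs(); s0=snapshot("wrist"); s=wristcam(s0,o)
P=dict(blue_tube=(.5235,.2195),green_tube=(.5227,.1622),red_tube=(.525,.1035))
print(o["tool_pos"],o["orientation"])
for t in sys.argv[1:]:
    p=P[t]
    for q in silhouettes(s0,t)[:2]:
        m=q["mask"].astype(float)
        b=minimize(lambda x:np.abs(fill([cyl(p[0]+x[0]/100,p[1]+x[1]/100,.024)],s)-m).sum(),[0,0],method="Nelder-Mead",options=dict(initial_simplex=[[0,0],[.5,0],[0,.5]],xatol=.01))
        print(t,round(q["confidence"],2),q["bbox"],(np.array(p)+b.x/100).round(4),round(b.fun))
E
python3 wf.py blue_tube green_tube red_tube
```

```text
clock: 13.4
tool_pos: [0.5219, -0.0272, 0.2243]
orientation: [-89.9, 0.0, 90.1]
force: [1.0, 0.5, -0.1]
opening: 0.0875
clock: 14.4
tool_pos: [0.5228, 0.2191, 0.225]
orientation: [-89.9, 0.0, 90.0]
force: [0.6, -0.7, -0.6]
opening: 0.0872
[0.52282706 0.21906655 0.22497231] [-8.99427197e+01  4.43371338e-02  9.00184137e+01]
blue_tube 0.66 [203.0, 157.5, 50.6, 42.9] [0.5252 0.1592] 2229
blue_tube 0.61 [379.5, 165.6, 48.7, 42.9] [0.5252 0.1592] 2165
green_tube 0.91 [302.6, 123.0, 32.7, 33.6] [0.5224 0.1617] 37
red_tube 0.71 [301.1, 51.1, 31.2, 44.8] [0.525  0.1033] 96
red_tube 0.7 [392.1, 3.2, 58.8, 58.8] [0.5237 0.1586] 2939
```

```bash
python3 -m pendant '[[[0.04,1,-0.06,0,0,0,1],[0,2,0,0,0,0,1],[0,2,0,0,0,0,1],[0,2,0,0,0,0,1],[0,2,0,0,0,0,1],[0,2,0,0,0,0,1],[0,1.5,0,0,0,0,1],[0,1.2,0,0,0,0,1],[0,1,0,0,0,0,1],[0,0.8,0,0,0,0,1],[0,0,0,0,0,0,1],[0,0,0,0,0,0,1]]]'
python3 -m pendant '[[[0,0,0,0,0,0,0],[0,0,0,0,0,0,0],[0,0,0,0,0,0,0],[0,0,0,0,0,0,0],[0,0,0,0,0,0,0],[0,0,0,0,0,0,0],[0,0,0,0,0,0,0],[0,0,0,0,0,0,0],[0,0,0,0,0,0,0],[0,0,0,0,0,0,0],[0,0,0,0,0,0,0],[0,0,0,0,0,0,0]]]'
python3 -m pendant '[[[0,0,0,0,0,0,0],[0,0,0,0,0,0,0]]]'
python3 - <<'E'
from plant import snapshot
import cv2
s=snapshot("wrist"); cv2.imwrite("pics/w5.png",s["image"][:,:,::-1])
E
```

```text
clock: 15.6
tool_pos: [0.5239, 0.2198, 0.0704]
orientation: [-90.0, 0.0, 90.0]
force: [0.2, 0.8, -0.4]
opening: 0.0875
clock: 16.6
tool_pos: [0.5238, 0.22, 0.0705]
orientation: [-90.0, 0.0, 90.0]
force: [-0.0, -0.5, 0.6]
opening: 0.0295
clock: 16.77
tool_pos: [0.5238, 0.22, 0.0705]
orientation: [-90.0, 0.0, 90.0]
force: [0.6, 0.5, -0.1]
opening: 0.0296
```

View pics/w5.png

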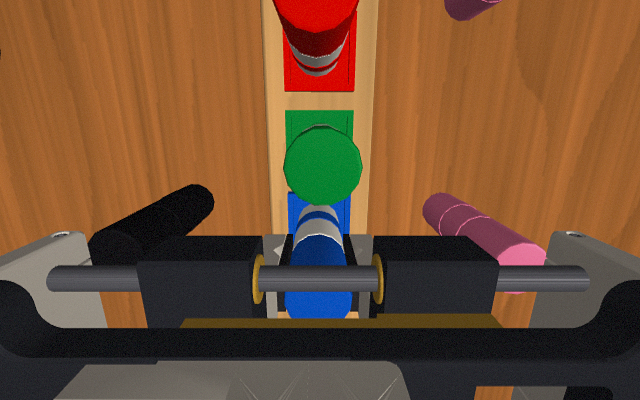

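Blue is gripped (opening 29.6 mm), and the look-alikes are untouched. Lift and carry to the second-farthest bay.

```bash
python3 -m pendant '[[[0,-0.5,0,0,0,0,0],[0,-0.8,0,0,0,0,0],[0,-1.2,0,0,0,0,0],[0,-1.8,0,0,0,0,0],[0,-2,0,0,0,0,0],[0,-2,0,0,0,0,0],[0,-2,0,0,0,0,0],[0,-2,0,0,0,0,0],[0,-1.6,0,0,0,0,0],[0,-1.2,0,0,0,0,0],[0,-0.6,0,0,0,0,0],[0,0,0,0,0,0,0]]]'
python3 -m pendant '[[[-1,0,-0.1,0,0,0,0],[-2,0,-0.1,0,0,0,0],[-3,0,-0.1,0,0,0,0],[-3,0,0,0,0,0,0],[-3,0,0,0,0,0,0],[-3,0,0,0,0,0,0],[-3,0,0,0,0,0,0],[-3,0,0,0,0,0,0],[-3,0,0,0,0,0,0],[-3,0,0,0,0,0,0],[-3,0,0,0,0,0,0],[-3,0,0,0,0,0,0]]]'
python3 -m pendant '[[[-3,0,0,0,0,0,0],[-3,0,0,0,0,0,0],[-3,0,0,0,0,0,0],[-2,0,0,0,0,0,0],[-1.3,0,0,0,-2,0,0],[-0.9,0,0,0,-4,0,0],[0,0,0,0,0,0,0],[0,0,0,0,0,0,0]]]'
python3 ov.py pics/ov3.png
```

```text
clock: 17.82
tool_pos: [0.5245, 0.2204, 0.2297]
orientation: [-90.1, -0.1, 90.0]
force: [-0.3, 0.9, -0.1]
opening: 0.0299
clock: 18.82
tool_pos: [0.5257, -0.1119, 0.2265]
orientation: [-89.9, 0.0, 90.0]
force: [0.4, 0.2, -0.8]
opening: 0.0295
clock: 19.48
tool_pos: [0.5262, -0.2425, 0.2264]
orientation: [-89.9, -0.0, 95.8]
force: [-0.6, -0.2, -0.5]
opening: 0.0292
```

View pics/ov3.png

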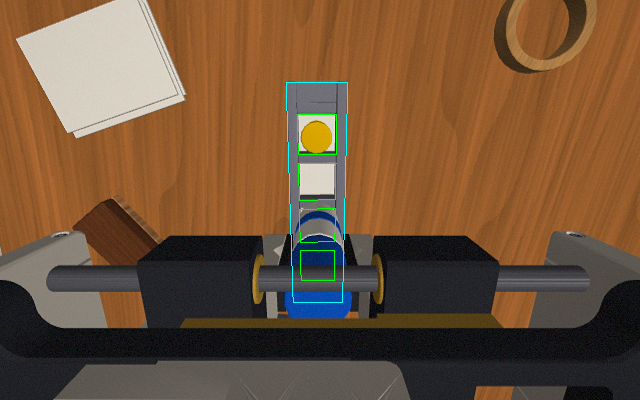

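```bash
python3 -m pendant '[[[0,1,0,0,0,0,0],[0,2,0,0,0,0,0],[0,2.5,0,0,0,0,0],[0,2.5,0,0,0,0,0],[0,2.5,0,0,0,0,0],[0,2.5,0,0,0,0,0],[0,1.5,0,0,0,0,0],[0,1,0,0,0,0,0],[0,0.8,0,0,0,0,0],[0,0.4,0,0,0,0,0],[0,0.2,0,0,0,0,0],[0,0,0,0,0,0,0]]]'
python3 -m pendant '[[[0,0.1,0,0,0,0,0],[0,0.1,0,0,0,0,0],[0,0.05,0,0,0,0,0],[0,0,0,0,0,0,0]]]'
```

```text
clock: 20.53
tool_pos: [0.5274, -0.2419, 0.0588]
orientation: [-90.0, 0.0, 96.0]
force: [0.9, -0.8, -0.0]
opening: 0.0299
clock: 20.87
tool_pos: [0.5274, -0.242, 0.0565]
orientation: [-90.0, 0.0, 96.0]
force: [0.5, 0.1, -0.0]
opening: 0.0293
```

```bash
python3 -m pendant '[[[0,0.05,0,0,0,0,0],[0,0,0,0,0,0,0]]]'
python3 -m pendant '[[[0,0,0,0,0,0,1],[0,0,0,0,0,0,1],[0,0,0,0,0,0,1],[0,0,0,0,0,0,1],[0,0,0,0,0,0,1],[0,0,0,0,0,0,1],[0,-1,0,0,0,0,1],[0,-1.5,0,0,0,0,1],[0,-2.5,0,0,0,0,1],[0,-3,0,0,0,0,1],[0,-3,0,0,0,0,1],[0,-3,0,0,0,0,1]]]'
python3 -m pendant '[[[0,-2,0,0,0,0,1],[0,-1,0,0,0,0,1],[0,0,0,0,0,0,1]]]'
python3 ov.py pics/ov4.png
```

```text
clock: 21.03
tool_pos: [0.5274, -0.2421, 0.0564]
orientation: [-90.0, 0.0, 96.0]
force: [-1.0, 1.1, 5.9]
opening: 0.0296
clock: 22.03
tool_pos: [0.5268, -0.242, 0.1978]
orientation: [-90.0, 0.0, 96.0]
force: [0.8, -0.2, -0.2]
opening: 0.0877
clock: 22.28
tool_pos: [0.5283, -0.2423, 0.2289]
orientation: [-90.3, 0.1, 96.0]
force: [0.2, 0.4, -0.3]
opening: 0.0878
```

View pics/ov4.png

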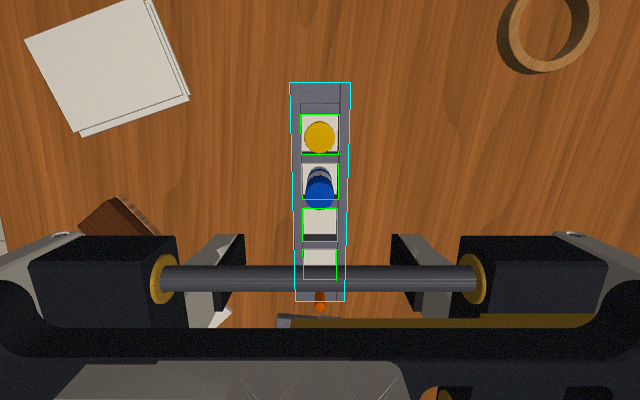

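Blue is in its bay at (319,187). Next, green.

```bash
python3 -m pendant '[[[0,0,0,0,3,0,1],[0,0,0,0,3,0,1],[1,0,0.1,0,0,0,1],[2,0,0.1,0,0,0,1],[3,0,0.1,0,0,0,1],[3,0,0.1,0,0,0,1],[3,0,0.1,0,0,0,1],[3,0,0,0,0,0,1],[3,0,0,0,0,0,1],[3,0,0,0,0,0,1],[3,0,0,0,0,0,1],[3,0,0,0,0,0,1]]]'
python3 -m pendant '[[[3,0,0,0,0,0,1],[3,0,0,0,0,0,1],[3,0,0,0,0,0,1],[2,0,0,0,0,0,1],[1.5,0,0,0,0,0,1],[0.9,0,0,0,0,0,1],[0,0,0,0,0,0,1],[0,0,0,0,0,0,1]]]'
python3 - <<'E'
from plant import snapshot,ctrl
import cv2
print(ctrl.get_obs()["tool_pos"])
s=snapshot("wrist"); cv2.imwrite("pics/w6.png",s["image"][:,:,::-1])
E
```

```text
clock: 23.33
tool_pos: [0.5209, 0.0297, 0.2243]
orientation: [-89.9, 0.0, 90.1]
force: [0.6, -0.4, -0.6]
opening: 0.0872
clock: 24.0
tool_pos: [0.5218, 0.1618, 0.225]
orientation: [-89.9, 0.0, 90.0]
force: [-0.0, -0.7, -0.1]
opening: 0.0873
[0.52177986 0.16184474 0.22496282]
```

View pics/w6.png

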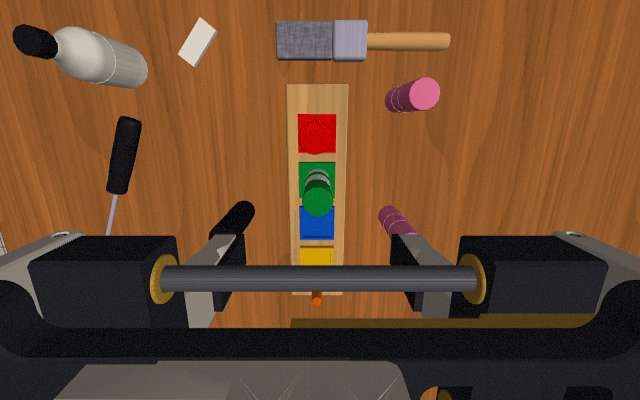

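Green is centred at (317,195). Descend and grip.

```bash
python3 -m pendant '[[[0,1,0,0,0,0,1],[0,2,0,0,0,0,1],[0,2,0,0,0,0,1],[0,2,0,0,0,0,1],[0,2,0,0,0,0,1],[0,2,0,0,0,0,1],[0,1.5,0,0,0,0,1],[0,1.2,0,0,0,0,1],[0,1,0,0,0,0,1],[0,0.8,0,0,0,0,1],[0,0,0,0,0,0,1],[0,0,0,0,0,0,1]]]'
python3 -m pendant '[[[0,0,0,0,0,0,0],[0,0,0,0,0,0,0],[0,0,0,0,0,0,0],[0,0,0,0,0,0,0],[0,0,0,0,0,0,0],[0,0,0,0,0,0,0],[0,0,0,0,0,0,0],[0,0,0,0,0,0,0],[0,0,0,0,0,0,0],[0,0,0,0,0,0,0],[0,0,0,0,0,0,0],[0,0,0,0,0,0,0]]]'
python3 -m pendant '[[[0,0,0,0,0,0,0],[0,0,0,0,0,0,0]]]'
python3 - <<'E'
from plant import snapshot
import cv2
s=snapshot("wrist"); cv2.imwrite("pics/w7.png",s["image"][:,:,::-1])
E
```

```text
clock: 25.05
tool_pos: [0.5222, 0.1616, 0.0704]
orientation: [-90.0, 0.0, 90.0]
force: [0.2, -0.1, 0.8]
opening: 0.0877
clock: 26.05
tool_pos: [0.5221, 0.162, 0.0705]
orientation: [-90.0, 0.0, 90.0]
force: [0.4, 0.7, -0.5]
opening: 0.0295
clock: 26.22
tool_pos: [0.5221, 0.162, 0.0705]
orientation: [-90.0, 0.0, 90.0]
force: [-0.7, 0.3, 0.8]
opening: 0.0296
```

View pics/w7.png

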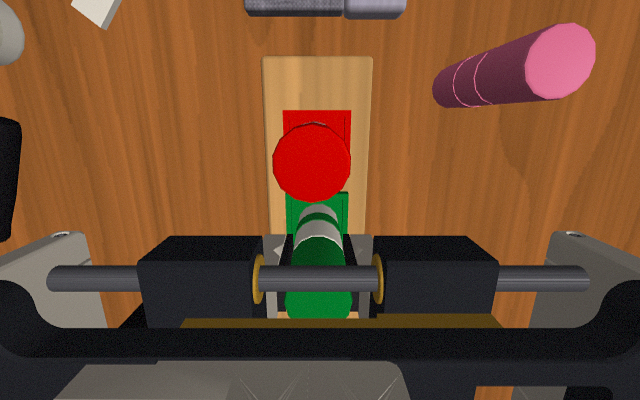

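Green is gripped; red stays standing. Lift and carry to the second bay from the post.

```bash
python3 -m pendant '[[[0,-0.5,0,0,0,0,0],[0,-0.8,0,0,0,0,0],[0,-1.2,0,0,0,0,0],[0,-1.8,0,0,0,0,0],[0,-2,0,0,0,0,0],[0,-2,0,0,0,0,0],[0,-2,0,0,0,0,0],[0,-2,0,0,0,0,0],[0,-1.6,0,0,0,0,0],[0,-1.2,0,0,0,0,0],[0,-0.6,0,0,0,0,0],[0,0,0,0,0,0,0]]]'
python3 -m pendant '[[[-1,0,0.1,0,0,0,0],[-2,0,0,0,0,0,0],[-3,0,0,0,0,0,0],[-3,0,0,0,0,0,0],[-3,0,0,0,0,0,0],[-3,0,0,0,0,0,0],[-3,0,0,0,0,0,0],[-3,0,0,0,0,0,0],[-3,0,0,0,0,0,0],[-3,0,0,0,0,0,0],[-3,0,0,0,0,0,0],[-2,0,0,0,0,0,0]]]'
python3 -m pendant '[[[-1.6,0,0,0,-2,0,0],[-1,0,0,0,-4,0,0],[0,0,0,0,0,0,0],[0,0,0,0,0,0,0]]]'
python3 ov.py pics/ov5.png
```

```text
clock: 27.27
tool_pos: [0.5228, 0.1623, 0.2296]
orientation: [-90.2, -0.1, 90.0]
force: [0.4, -0.1, -0.7]
opening: 0.0293
clock: 28.27
tool_pos: [0.5198, -0.1605, 0.2263]
orientation: [-89.9, 0.0, 89.9]
force: [0.6, -0.1, -0.1]
opening: 0.0295
clock: 28.6
tool_pos: [0.5205, -0.1846, 0.2264]
orientation: [-89.9, -0.0, 95.8]
force: [-0.3, 0.6, -0.3]
opening: 0.0296
```

View pics/ov5.png

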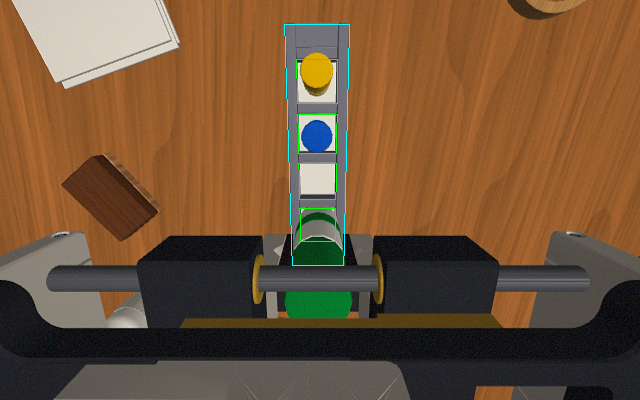

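```bash
python3 -m pendant '[[[0,1,0,0,0,0,0],[0,2,0,0,0,0,0],[0,2.5,0,0,0,0,0],[0,2.5,0,0,0,0,0],[0,2.5,0,0,0,0,0],[0,2.5,0,0,0,0,0],[0,1.5,0,0,0,0,0],[0,1,0,0,0,0,0],[0,0.8,0,0,0,0,0],[0,0.4,0,0,0,0,0],[0,0.2,0,0,0,0,0],[0,0,0,0,0,0,0]]]'
python3 -m pendant '[[[0,0.1,0,0,0,0,0],[0,0.1,0,0,0,0,0],[0,0.1,0,0,0,0,0],[0,0,0,0,0,0,0],[0,0,0,0,0,0,0]]]'
```

```text
clock: 29.65
tool_pos: [0.5218, -0.1839, 0.0588]
orientation: [-90.0, 0.0, 96.0]
force: [0.1, -0.0, -1.2]
opening: 0.0294
clock: 30.07
tool_pos: [0.522, -0.1841, 0.0565]
orientation: [-90.1, 0.0, 96.0]
force: [-0.6, 1.0, 5.9]
opening: 0.0295
```

```bash
python3 -m pendant '[[[0,0,0,0,0,0,1],[0,0,0,0,0,0,1],[0,0,0,0,0,0,1],[0,0,0,0,0,0,1],[0,0,0,0,0,0,1],[0,0,0,0,0,0,1],[0,-1,0,0,0,0,1],[0,-1.5,0,0,0,0,1],[0,-2.5,0,0,0,0,1],[0,-3,0,0,0,0,1],[0,-3,0,0,0,0,1],[0,-3,0,0,0,0,1]]]'
python3 -m pendant '[[[0,-2,0,0,0,0,1],[0,-1,0,0,0,0,1],[0,0,0,0,0,0,1]]]'
python3 ov.py pics/ov6.png
```

```text
clock: 31.07
tool_pos: [0.5211, -0.184, 0.1978]
orientation: [-90.0, 0.0, 96.0]
force: [1.3, -0.4, -0.4]
opening: 0.0878
clock: 31.32
tool_pos: [0.5226, -0.1842, 0.2288]
orientation: [-90.3, 0.1, 96.0]
force: [0.1, 1.2, 0.4]
opening: 0.0875
```

View pics/ov6.png

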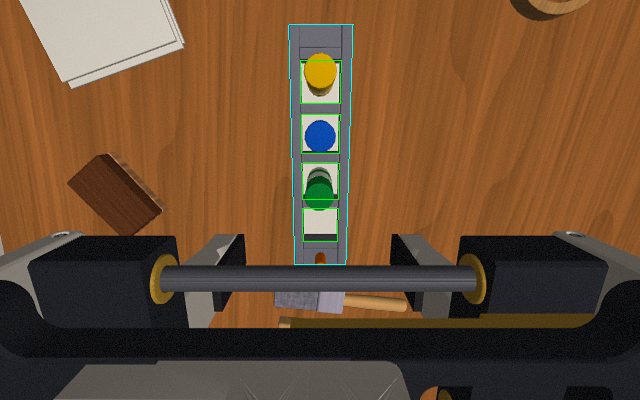

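Green is in its bay at (319,190). Last, red.

```bash
python3 -m pendant '[[[0,0,0,0,3,0,1],[0,0,0,0,3,0,1],[1,0,-0.1,0,0,0,1],[2,0,-0.1,0,0,0,1],[3,0,-0.1,0,0,0,1],[3,0,0,0,0,0,1],[3,0,0,0,0,0,1],[3,0,0,0,0,0,1],[3,0,0,0,0,0,1],[3,0,0,0,0,0,1],[3,0,0,0,0,0,1],[2,0,0,0,0,0,1]]]'
python3 -m pendant '[[[1.6,0,0,0,0,0,1],[1.15,0,0,0,0,0,1],[0,0,0,0,0,0,1],[0,0,0,0,0,0,1]]]'
python3 wf.py red_tube
python3 - <<'E'
from plant import snapshot,ctrl
import cv2
s=snapshot("wrist"); cv2.imwrite("pics/w8.png",s["image"][:,:,::-1])
E
```

```text
clock: 32.37
tool_pos: [0.5235, 0.0785, 0.2242]
orientation: [-89.9, 0.0, 90.1]
force: [0.9, -0.5, -0.5]
opening: 0.0877
clock: 32.7
tool_pos: [0.524, 0.1038, 0.2247]
orientation: [-89.9, 0.0, 90.1]
force: [-0.3, -1.0, -0.3]
opening: 0.0875
[0.52399433 0.10383869 0.2246831 ] [-8.99146609e+01  4.41631088e-02  9.00908337e+01]
red_tube 0.75 [303.7, 168.0, 28.8, 49.0] [0.5253 0.1023] 63
red_tube 0.61 [386.8, 136.7, 47.1, 31.8] [0.5247 0.0434] 2197
```

View pics/w8.png

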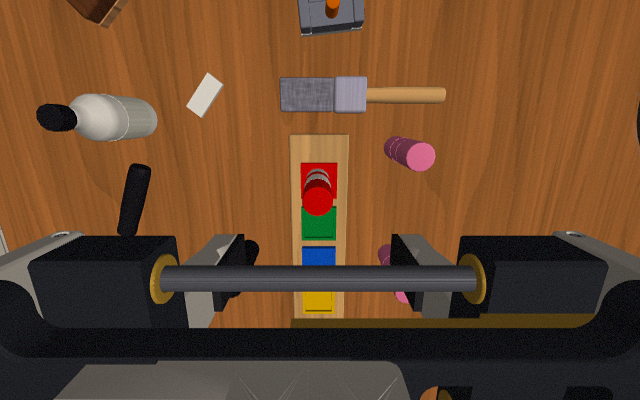

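```bash
python3 - <<'E'
import pickle; from h import *
o=pickle.load(open("seg.pkl","rb"))
for px in ((285,251),(199,251)): print(ray(px,o["top"][0],.1))
E
python3 -m pendant '[[[-0.05,1,-0.06,0,0,0,1],[0,2,0,0,0,0,1],[0,2,0,0,0,0,1],[0,2,0,0,0,0,1],[0,2,0,0,0,0,1],[0,0,0,0,0,0,1]]]'
```

```text
[0.42209952 0.06101153 0.1       ]
[0.42215793 0.21677633 0.1       ]
clock: 33.35
tool_pos: [0.5225, 0.1012, 0.1312]
orientation: [-89.6, 0.1, 89.9]
force: [-0.2, 0.2, -0.3]
opening: 0.0877
```

```bash
python3 -m pendant '[[[0,2,0,0,0,0,1],[0,1.5,0,0,0,0,1],[0,1.2,0,0,0,0,1],[0,1,0,0,0,0,1],[0,0.8,0,0,0,0,1],[0,0,0,0,0,0,1],[0,0,0,0,0,0,1]]]'
python3 -m pendant '[[[0,0,0,0,0,0,0],[0,0,0,0,0,0,0],[0,0,0,0,0,0,0],[0,0,0,0,0,0,0],[0,0,0,0,0,0,0],[0,0,0,0,0,0,0],[0,0,0,0,0,0,0],[0,0,0,0,0,0,0],[0,0,0,0,0,0,0],[0,0,0,0,0,0,0],[0,0,0,0,0,0,0],[0,0,0,0,0,0,0]]]'
python3 -m pendant '[[[0,0,0,0,0,0,0],[0,0,0,0,0,0,0]]]'
python3 - <<'E'
from plant import snapshot
import cv2
s=snapshot("wrist"); cv2.imwrite("pics/w9.png",s["image"][:,:,::-1])
E
```

```text
clock: 33.93
tool_pos: [0.5253, 0.1029, 0.0707]
orientation: [-90.0, 0.0, 90.0]
force: [-0.0, -0.5, 0.5]
opening: 0.0879
clock: 34.93
tool_pos: [0.5251, 0.103, 0.0705]
orientation: [-90.0, 0.0, 90.0]
force: [0.5, -0.4, -0.1]
opening: 0.0294
clock: 35.1
tool_pos: [0.5251, 0.103, 0.0705]
orientation: [-90.0, 0.0, 90.0]
force: [-0.8, 0.1, -0.7]
opening: 0.0296
```

View pics/w9.png

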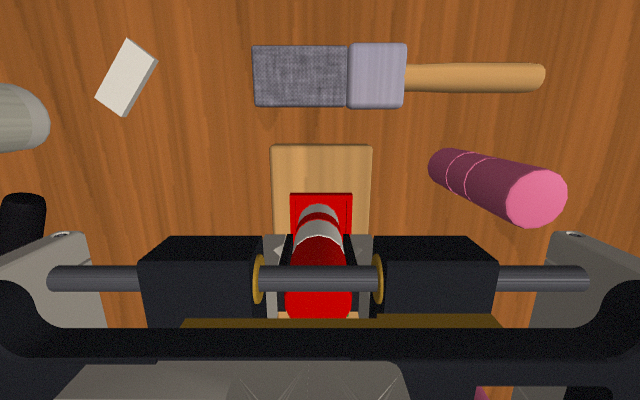

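```bash
python3 -m pendant '[[[0,-0.5,0,0,0,0,0],[0,-0.8,0,0,0,0,0],[0,-1.2,0,0,0,0,0],[0,-1.8,0,0,0,0,0],[0,-2,0,0,0,0,0],[0,-2,0,0,0,0,0],[0,-2,0,0,0,0,0],[0,-2,0,0,0,0,0],[0,-1.6,0,0,0,0,0],[0,-1.2,0,0,0,0,0],[0,-0.6,0,0,0,0,0],[0,0,0,0,0,0,0]]]'
python3 -m pendant '[[[-1,0,0.2,0,0,0,0],[-2,0,0.2,0,0,0,0],[-3,0,0.2,0,0,0,0],[-3,0,0.2,0,0,0,0],[-3,0,0.2,0,0,0,0],[-3,0,0,0,0,0,0],[-3,0,0,0,0,0,0],[-2,0,0,0,0,0,0],[-1.8,0,0,0,-2,0,0],[-1.1,0,0,0,-4,0,0],[0,0,0,0,0,0,0],[0,0,0,0,0,0,0]]]'
python3 ov.py pics/ov7.png
```

```text
clock: 36.15
tool_pos: [0.5257, 0.1033, 0.2296]
orientation: [-90.2, -0.1, 90.0]
force: [0.6, 0.5, -0.1]
opening: 0.0295
clock: 37.15
tool_pos: [0.5146, -0.1267, 0.2266]
orientation: [-89.9, -0.0, 95.8]
force: [0.9, 0.5, -0.1]
opening: 0.0294
```

View pics/ov7.png

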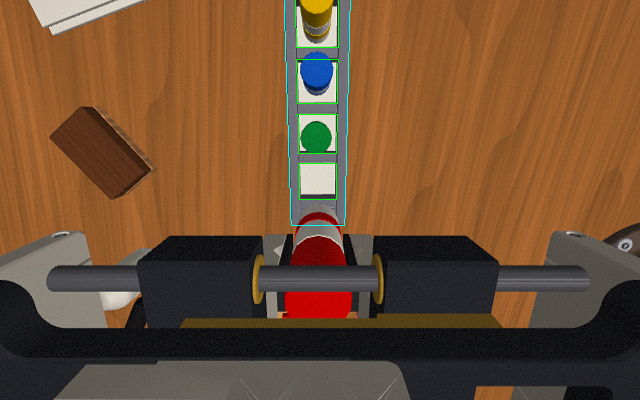

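Red is lined up with the bay nearest the post, at (317,180). Place it.

```bash
python3 -m pendant '[[[0,1,0,0,0,0,0],[0,2,0,0,0,0,0],[0,2.5,0,0,0,0,0],[0,2.5,0,0,0,0,0],[0,2.5,0,0,0,0,0],[0,2.5,0,0,0,0,0],[0,1.5,0,0,0,0,0],[0,1,0,0,0,0,0],[0,0.8,0,0,0,0,0],[0,0.4,0,0,0,0,0],[0,0.2,0,0,0,0,0],[0,0,0,0,0,0,0]]]'
python3 -m pendant '[[[0,0.1,0,0,0,0,0],[0,0.1,0,0,0,0,0],[0,0.1,0,0,0,0,0],[0,0,0,0,0,0,0],[0,0,0,0,0,0,0]]]'
```

```text
clock: 38.2
tool_pos: [0.5158, -0.1258, 0.0587]
orientation: [-90.0, 0.0, 96.0]
force: [0.6, 1.0, -0.5]
opening: 0.0296
clock: 38.62
tool_pos: [0.516, -0.126, 0.0565]
orientation: [-90.1, 0.0, 96.0]
force: [-1.4, 0.7, 5.4]
opening: 0.0293
```

```bash
python3 -m pendant '[[[0,0,0,0,0,0,1],[0,0,0,0,0,0,1],[0,0,0,0,0,0,1],[0,0,0,0,0,0,1],[0,0,0,0,0,0,1],[0,0,0,0,0,0,1],[0,-1,0,0,0,0,1],[0,-1.5,0,0,0,0,1],[0,-2.5,0,0,0,0,1],[0,-3,0,0,0,0,1],[0,-3,0,0,0,0,1],[0,-3,0,0,0,0,1]]]'
python3 -m pendant '[[[0,-2,0,0,0,0,1],[0,-1,0,0,0,0,1],[2,0,0,0,0,0,1],[3,0,0,0,0,0,1],[3,0,0,0,0,0,1],[3,0,0,0,0,0,1],[3,0,0,0,0,0,1],[3,0,0,0,0,0,1],[3,0,0,0,0,0,1],[2,0,0,0,0,0,1],[1,0,0,0,0,0,1],[0,0,0,0,0,0,1]]]'
python3 - <<'E'
from plant import snapshot,ctrl
import cv2,numpy as np
a=snapshot("top")["image"][:,:,::-1]; b=snapshot("scene")["image"][:,:,::-1]
a=cv2.resize(a[150:250,320:520],(800,400)); 
cv2.imwrite("pics/fin_top.png",a); cv2.imwrite("pics/fin_scene.png",cv2.resize(b[80:330,120:520],(800,500)))
E
```

```text
clock: 39.62
tool_pos: [0.5151, -0.126, 0.1978]
orientation: [-90.0, 0.0, 96.0]
force: [0.6, 0.4, -0.8]
opening: 0.0876
clock: 40.62
tool_pos: [0.4911, 0.1043, 0.2254]
orientation: [-90.0, 0.0, 96.1]
force: [0.8, -0.5, -0.1]
opening: 0.0876
```

View pics/fin_top.png

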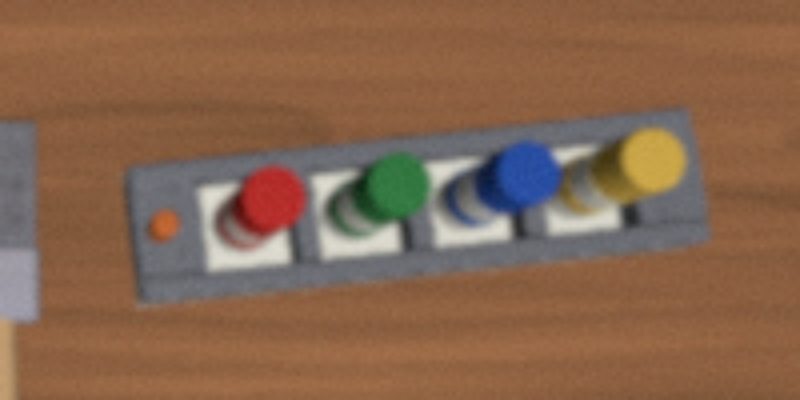

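View pics/fin_scene.png

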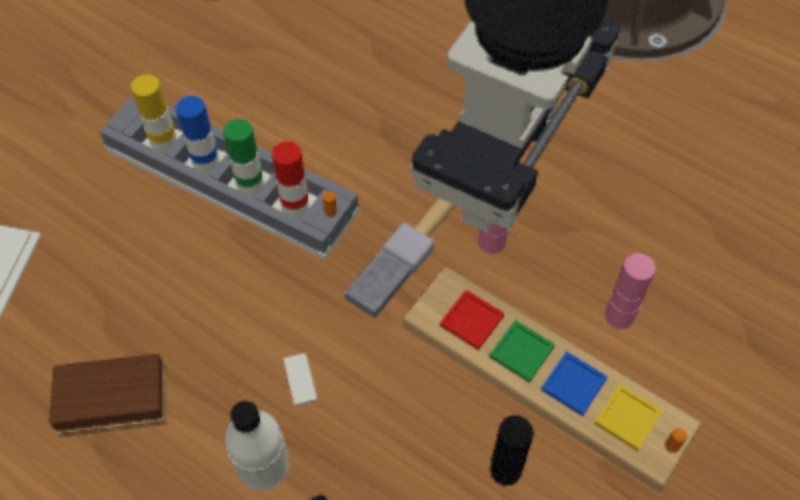

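Both views show all four tubes upright in their bays, running red, green, blue, yellow from the grey post. The trays are empty, the look-alikes stand where they were, and the arm is clear.

```bash
python3 -c "
from plant import ctrl; print(ctrl.close_job())"
```

```text
the job is handed in; nothing more can be done
None
```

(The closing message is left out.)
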